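# Clamp a keypad unit in the holding fixture with the T-handle driver

## Task

The keypad unit lies loose in the holding fixture. Take the T-handle driver from its wooden block, push its square bit fully home into the square socket of the fixture's eccentric clamp and turn it clockwise until the brass ring grips the keypad unit firmly against the stop jaw. Then pull the driver out and stand it back fully home in its block, leaving the unit clamped and the other things on the table where they are.

Things in the scene. Friction and masses are not known exactly. Their poses are not given: they have to be found in the camera images.
- fixture: Fixed holding fixture: dark steel base plate 226 x 124 x 18 mm; origin at the centre of its underside, z up. Its +x runs along its length from the eccentric clamp (turning axis at x = -68 mm, y = 0) to the steel stop jaw (inner face at x = +93 mm, top 38 mm above the table). Two low side guides (inner faces at y = +-49 mm, tops 28 mm above the table) flank the keypad unit.
- socket (a point): Centre of the mouth of the square socket in the top of the eccentric clamp, on its turning axis, 54 mm above the table, in a round steel head 33 mm across. Socket 13.2 mm square, 17 mm deep, vertical, flat floor. The frame turns with the clamp: x and y square to the socket's sides, z up. The clamp is captive: it turns but cannot be lifted out.
- cam (a joint): Angle of the eccentric clamp, rad, growing clockwise seen from above; end stops at -0.35 and 1.6. Open at the start (-0.15 to 0.15); stays where it is left. The ring moves along the fixture's +x by 8 mm x sin(angle): the unit meets the stop jaw at about 1.0, then the grip grows as it turns on. 1.3 to 1.55 is a firm grip; turning it takes under 1 N m.
- clamp_ring: Loose brass ring, 56 mm outside diameter, 20 to 34 mm above the table, on the clamp's steel disc (44 mm across, set 8 mm off the turning axis towards the socket frame's +y, red dot on that side). The ring is what touches the keypad unit. Origin at the centre of its underside.
- bezel: Keypad unit: grey metal bezel 126 x 94 x 20 mm with a grey twelve-key keypad in its middle; about 0.4 kg; origin at the centre of its underside, axes along the fixture's. It lies on the base plate between the guides, 1 to 4 mm short of the stop jaw; against the jaw its origin is at x = +30 mm in the fixture's frame.
- driver: T-handle driver, black and red, 137 mm long, 0.2 kg, standing bit down; origin at the middle of the bit's end face, z up the shaft. Bit 12 mm square, sides along x and y, z = 0 to 34 mm (last 3 mm: 9 mm square pilot). Red collar 24 mm in diameter, z = 56 to 84. Cross bar along x (-50 to +43 mm), 33 mm thick in y, z = 106 to 137: grasp it across y at x = 0, z = 122 mm.
- stand_hole (a point): Centre of the mouth of the hole in the top of the driver's fixed light wooden block (66 x 66 x 72 mm), 72 mm above the table; z up. Hole 28 mm in diameter for the top 22 mm, then 20 mm, 68 mm deep in all. The driver stands in it with its bit end on the hole's floor, 68 mm below this point, its collar steadied by the top of the hole.
- spool: Bystander: spool of solder, 48 mm across, 34 mm high, origin at the centre of its underside. It and the wooden block may stand on either side of the fixture.
- multimeter: Bystander: yellow multimeter, 71 x 137 x 43 mm, lying on the table behind the work; origin at the centre of its underside.
- pliers: Bystander: pliers with blue handles, 168 mm long, 12 mm high, lying behind the fixture; origin at the centre of the underside.

How it is judged (in metres and radians):
On the way, in this order (a step that is already met when the one before it is completed fails the run):
1. the driver's bit is fully home in the socket while the clamp is still open (z of driver in the frame of socket below -0.012 m and horizontal distance between driver and socket below 0.004 m and value of joint cam below 0.6 rad), for 0.2 s.
2. the clamp is turned with the driver in the socket until the ring grips the keypad unit against the stop jaw (z of driver in the frame of socket below -0.012 m and horizontal distance between driver and socket below 0.004 m and value of joint cam above 1.1 rad and contact force between clamp_ring and bezel above 8 N and contact force between bezel and fixture above 8 N and x of bezel in the frame of fixture above 0.0285 m), for 0.2 s.
At the end, for the whole second after the job is handed in: The keypad unit is against the stop jaw (within 1.5 mm), gripped by the brass ring with over 8 N, the clamp past 1.1 rad; the driver stands in its block, at rest, upright within 0.1 rad, within 6 mm of fully home and 7 mm of the hole's axis (value of joint cam above 1.1 rad and contact force between clamp_ring and bezel above 8 N and contact force between bezel and fixture above 8 N and x of bezel in the frame of fixture above 0.0285 m and horizontal distance between driver and stand_hole below 0.007 m and z of driver in the frame of stand_hole below -0.062 m and angle between driver's own z axis and vertical below 0.1 rad and linear speed of driver below 0.02 m/s); the robot touches nothing.
It fails at once if the solder spool is shifted by more than 2 cm (distance of spool from where it was at the start of the episode above 0.02 m).
It fails at once if the multimeter is shifted by more than 2 cm (distance of multimeter from where it was at the start of the episode above 0.02 m).
It fails at once if the pliers is shifted by more than 2 cm (distance of pliers from where it was at the start of the episode above 0.02 m).
It also fails if it takes over 61 s, if anything falls off the work surface, if the arm or the gripper's body presses on something with over 40 N, if the wrist force passes 120 N, or if a joint passes its speed limit or range.

## Robot

A 6-joint arm with a two-finger parallel gripper is mounted at the origin on the work surface; the furniture and walls round the work are solid. World frame = base frame: x ahead of the robot, y to its left, z up, the work surface at z = 0. Lengths are in mm, angles in degrees, forces in N, time in s.
With the tool pointing down it reaches from about 225 to 725 mm from the base axis. Payload 3.1 kg.
Tool frame: the origin (TCP) lies at the very end of the fingers, on their centre line; the grasp point (between the pads) lies 19 mm behind it; z points along the fingers, y is the line along which they close (so a half turn about z gives the same grasp; the last joint's range is limited). The gripper opens to 85 mm and grips with 20 to 120 N. Pads are 22 mm wide; open, the fingers measure 114 mm over their backs; the gripper's body (76 mm by 85 mm) begins 54 mm behind the grasp point. The pads swing forward as they close: fully open they stand 13 mm farther back than shut.
Start: joints at [-7.322, 2.75, 5.684, 92.934, 0, 82.678], TCP at [524.993, -0.012, 231.312] pointing down, gripper open.
Joint ranges: [-166.93, 166.93], [-56.73, 111.36], [-69.38, 81.34], [-121.58, 131.49], [-85.45, 84.26], [-180, 180]. Speed limits (degrees/s): [159.86, 159.86, 180, 180, 180, 180].

## Interface

Orientations are given as [roll, pitch, yaw] about the fixed x, y, z axes, in that order (R = Rz(yaw) Ry(pitch) Rx(roll)).
In Python, from cell import manip gives the robot as it stands.
- The arm moves only by the shell command python3 shift.py 'ROWS'. ROWS is rows parted by semicolons, their numbers by spaces, 1 to 12 of them, each of 7 numbers: dx, dy, dz in mm, then a rotation vector rx, ry, rz in degrees, then the opening from 0.0 (shut) to 1.0 (fully open); each row shifts and turns the commanded pose from where the row before left it, along the tool's axes as they then stand; what a row does not reach is not made up. A row lasts 1/12 s, in which the tool goes at most 41.7 mm and 7.16 degrees, less where a joint would pass 70% of its speed; a pose out of reach is approached as far as the arm can. The fingers move at their own pace and stop on an object; the grip force is fixed at half the most. Time passes only in rows, so rows that do not move let the fingers close. It prints the time, the measured TCP pose, the force, the opening and the grip force at its end.
- manip.state(): the state, without advancing time (a new reading comes with each control period).
- manip.get_image(name): name is "scene" or "side" or "wrist"; returns the picture (384x512x3 uint8, red, green, blue); there is no depth.
- manip.camera_info(name): a dict with "vfov" (degrees; the focal length in pixels is half the picture's height over the tangent of half this angle, whatever the lens; pixels are square), "cx", "cy" (the principal point, pixels), "D" ([k1, k2, p1, p2, k3] as OpenCV has them; the pictures are not rectified), "cam_to_world" (4x4, takes a point from camera to world coordinates); the wrist camera has in their place "mount" (4x4, takes a point from camera to tool coordinates, whose origin is the TCP and whose axes are the flange's). Camera axes: x right, y down, z forward; pixel columns grow to the right and rows downward; lengths in mm; the calibration is good to about 2 mm. A picture is of the moment at which its call begins: read the wrist's pose just before it. camera_info takes no time and is no camera call.
- manip.finish_job(): hands the job in; it is judged then, once.
The state is a dict: "t": time; "joints": joint angles; "qvel": joint speeds; "effort": joint torques, N m; "position": TCP position; "ee_rot": TCP orientation; "wrist_force": force on the tool from outside, world axes, zero at the start; "wrist_torque": the same for the moment, N m; "opening": opening from 0.0 (shut) to 1.0 (fully open); "grasp_force": force on a finger pad.
Only numpy, scipy, OpenCV 4.12 (cv2) and the standard library are available. Lean on these libraries where they do the work, as an engineer would, in place of code of your own. Each camera call takes 0.05 s, during which the arm holds its last target. There are 200 camera calls.

## Working session

There is one attempt and no reset: what is moved stays moved. The work goes in short steps, Python scripts to look and compute and a shell command to move; the robot and the scene stay as the last step left them, time stands still between calls to the robot, and variables do not carry over. Pictures are saved under pics/ and viewed, at most 10 in all, crops included, and the job is handed in when it is done.

```bash
ls; mkdir -p pics
python3 - <<'E'
from cell import manip
import cv2
for n in("scene","side","wrist"):
    im=manip.get_image(n); cv2.imwrite(f"pics/{n}0.png",im[:,:,::-1]); print(n,manip.camera_info(n))
a=[cv2.imread(f"pics/{n}0.png") for n in("scene","side","wrist")]
print(manip.state())
E
```

```text
cell.py
pics
shift.py
scene {'vfov': 43.83089455739278, 'cx': 252.71453584693054, 'cy': 193.3108748161504, 'D': array([-0.10500931,  0.        ,  0.        ,  0.        ,  0.        ]), 'cam_to_world': array([[ 9.15941881e-01, -3.18256308e-01,  2.44465526e-01,
         3.52051181e+02],
       [-4.01217775e-01, -7.13086017e-01,  5.74919672e-01,
        -7.64964199e+02],
       [-8.64686419e-03, -6.24676920e-01, -7.80835436e-01,
         1.13718170e+03],
       [ 0.00000000e+00,  0.00000000e+00,  0.00000000e+00,
         1.00000000e+00]])}
side {'vfov': 47.83397991412883, 'cx': 254.9230711266679, 'cy': 199.7550668747127, 'D': array([-0.02002546,  0.        ,  0.        ,  0.        ,  0.        ]), 'cam_to_world': array([[-8.21803468e-01, -2.00547022e-01,  5.33310371e-01,
         1.53374392e+02],
       [-5.69767132e-01,  2.85779767e-01, -7.70516282e-01,
         8.00306296e+02],
       [ 2.11543193e-03, -9.37075673e-01, -3.49119905e-01,
         4.38601542e+02],
       [ 0.00000000e+00,  0.00000000e+00,  0.00000000e+00,
         1.00000000e+00]])}
wrist {'vfov': 70.62228021188423, 'c
[... 466 characters left out ...]
00000e+00]])}
{'t': 0.15, 'joints': array([-7.31995320e+00,  2.78286802e+00,  5.61076718e+00,  9.29355066e+01,
       -7.66780023e-04,  8.26773557e+01]), 'qvel': array([-0.02817857, -0.08982365,  0.22686057, -0.01400963, -0.03511667,
       -0.01484709]), 'effort': array([ 1.92174317e-03, -3.39259207e+01,  3.20423770e+01,  1.53483648e-02,
       -7.92531455e-05, -2.20000692e-05]), 'position': array([5.24500430e+02, 6.97347669e-02, 2.30375782e+02]), 'ee_rot': array([-1.79893172e+02, -1.29547463e-02,  9.00026797e+01]), 'wrist_force': array([-0.17555239,  0.0050358 ,  0.78903031]), 'wrist_torque': array([-0.02199727, -0.05840664, -0.01113569]), 'grasp_force': 0.0, 'opening': 1.0002474419190066}
```

View pics/scene0.png

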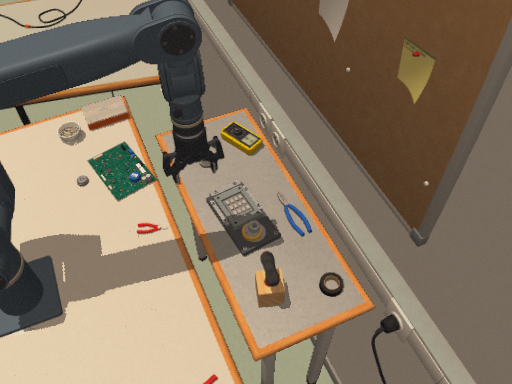

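View pics/side0.png

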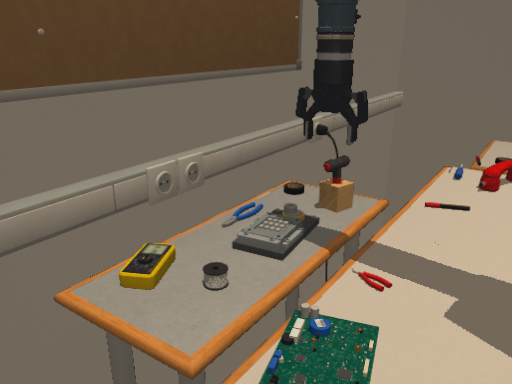

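View pics/wrist0.png

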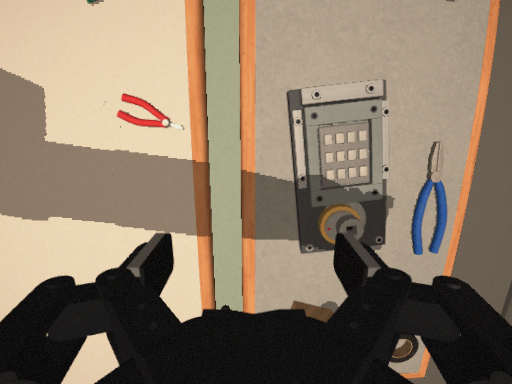

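The three views show the fixture along world y with the clamp at its -y end: socket at about (349,226) in wrist, driver at about (268,262) in scene and (337,165) in side. The block and driver lie beyond the clamp towards -y.

```bash
cat > h.py <<'E'
from cell import manip
import cv2, numpy as np, json
from scipy.spatial.transform import Rotation as R
def T():
    s=manip.state(); M=np.eye(4); M[:3,:3]=R.from_euler('xyz',s['ee_rot'],degrees=True).as_matrix(); M[:3,3]=s['position']; return M
def snap(n,f):
    M=T(); im=manip.get_image(n); cv2.imwrite(f"pics/{f}.png",im[:,:,::-1])
    c=manip.camera_info(n); W=M@c['mount'] if n=='wrist' else c['cam_to_world']
    np.savez(f"pics/{f}.npz",W=W,v=c['vfov'],c=[c['cx'],c['cy']],D=c['D']); return im
def K(z):
    f=192/np.tan(np.radians(z['v']/2)); return np.array([[f,0,z['c'][0]],[0,f,z['c'][1]],[0,0,1]])
def ray(f,px):
    z=np.load(f"pics/{f}.npz"); p=cv2.undistortPoints(np.array([[px]],float),K(z),z['D'])[0,0]
    d=z['W'][:3,:3]@[*p,1]; return z['W'][:3,3],d/np.linalg.norm(d)
def tri(*obs):
    A=0;b=0;L=[ray(*o) for o in obs]
    for o,d in L: P=np.eye(3)-np.outer(d,d);A=A+P;b=b+P@o
    x=np.linalg.solve(A,b); return x.round(1),[round(float(np.linalg.norm((np.eye(3)-np.outer(d,d))@(x-o))),1) for o,d in L]
def atz(f,px,z):
    o,d=ray(f,px); return (o+d*(z-o[2])/d[2]).round(1)
def proj(f,P):
    z=np.load(f"pics/{f}.npz"); Wi=np.linalg.inv(z['W']); return cv2.projectPoints(np.array(P,float).reshape(-1,1,3),cv2.Rodrigues(Wi[:3,:3])[0],Wi[:3,3],K(z),z['D'])[0][:,0].round(1)
E
python3 - <<'E'
from h import *
for n in("scene","side","wrist"): snap(n,n+"1")
print(tri(("scene1",(268,258)),("side1",(337,163))))
print(atz("wrist1",(349,226),54),tri(("scene1",(254,229)),("side1",(291,211)),("wrist1",(349,227))))
E
```

```text
(array([ 611.4, -229.9,  134. ]), [8.0, 8.0])
[646.6 -64.3  54. ] (array([650.2, -72.9,  36.8]), [1.4, 1.6, 2.9])
```

```bash
python3 shift.py '-36 15 -12 0 0 0 1;-36 15 -12 0 0 0 1;-36 15 -12 0 0 0 1;-36 15 -12 0 0 0 1;-36 15 -12 0 0 0 1;-36 15 -12 0 0 0 1;0 0 0 0 0 0 1;0 0 0 0 0 0 1;0 0 0 0 0 0 1' && python3 -c "
from h import *
snap('wrist','w2')"
python3 shift.py '0 -30 0 0 0 0 1;0 -30 0 0 0 0 1;0 -30 0 0 0 0 1;0 0 0 0 0 0 1;0 0 0 0 0 0 1;0 0 0 0 0 0 1' && python3 -c "
from h import *
snap('wrist','w3')
a=cv2.imread('pics/w2.png');b=cv2.imread('pics/w3.png')
f=lambda i:cv2.resize(i[20:320,100:500],None,fx=2,fy=2,interpolation=2)
cv2.imwrite('pics/w2b.png',f(a));cv2.imwrite('pics/w3b.png',f(b))"
```

```text
t: 1.05
position: [614.9, -216.0, 302.5]
ee_rot: [-179.9, -0.1, 90.0]
wrist_force: [-0.3, 0.4, 0.2]
opening: 1.001
grasp_force: 0.0
t: 1.6
position: [524.8, -214.7, 304.4]
ee_rot: [179.9, 0.0, 90.1]
wrist_force: [0.2, -0.4, -0.6]
opening: 1.001
grasp_force: 0.0
```

View pics/w2b.png

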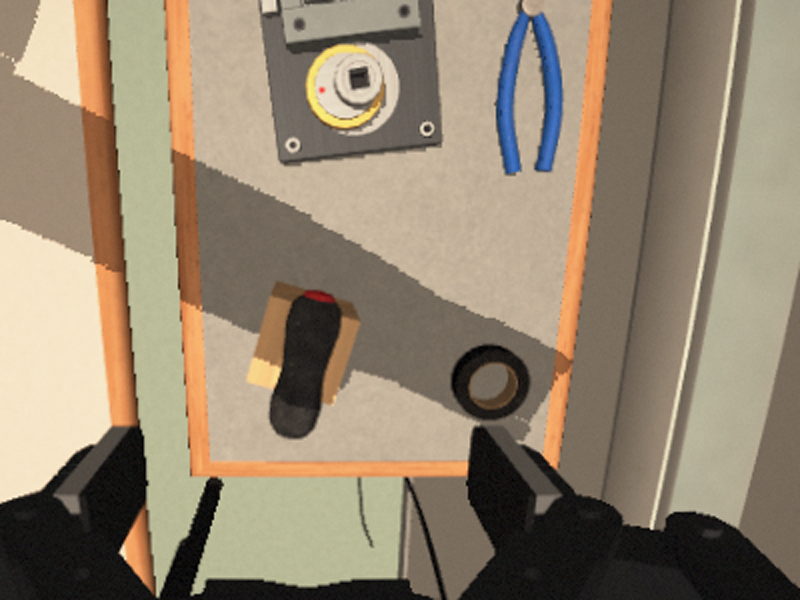

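View pics/w3b.png

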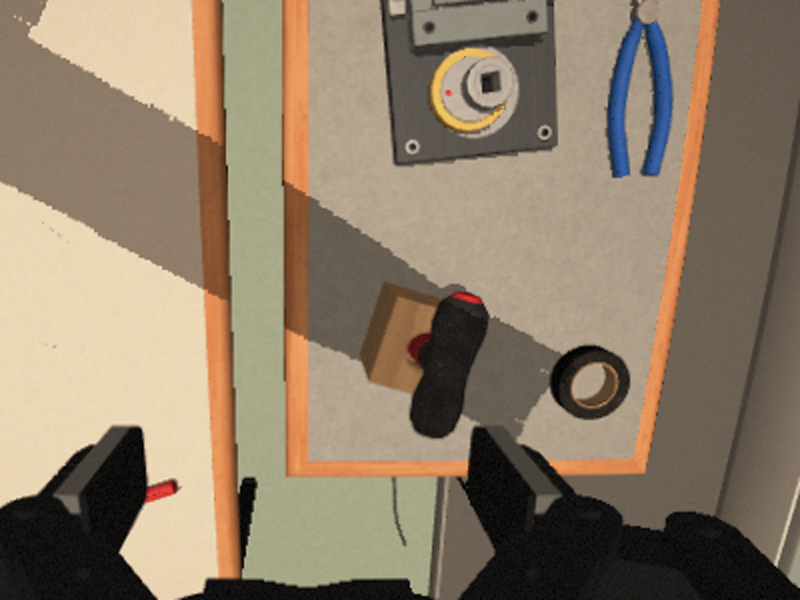

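The socket shows at crop (358,78) in w2 and (489,83) in w3. The driver bar runs from its red end (320,297) to (290,430) in w2, and from (467,297) to (432,430) in w3, with the collar at (420,348) in w3. The black tape roll beside it is clear of the bar.

Run:
```python
from h import *
c=lambda u,v:(u/2+100-.25,v/2+20-.25)
print('sock',tri(("w2",c(358,78)),("w3",c(489,83))), atz("w2",c(358,78),54),atz("w3",c(489,83),54))
print('redend',tri(("w2",c(318,293)),("w3",c(467,294))),'other',tri(("w2",c(288,436)),("w3",c(430,436))))
for n,a in(("w2",[(277,163),(441,146)]),("w3",[(396,164),(556,149)])):
    p,q=[atz(n,c(*k),18) for k in a]; print(p,q,np.degrees(np.arctan2(*(q-p)[[1,0]])))
# bar silhouette
for n,box in(("w2",(225,160,290,245)),("w3",(300,160,350,245))):
    im=cv2.imread(f"pics/{n}.png"); hsv=cv2.cvtColor(im,cv2.COLOR_BGR2HSV)
    m=((hsv[...,2]<62)|((hsv[...,1]>190)&((hsv[...,0]<6)|(hsv[...,0]>174)))).astype(np.uint8)
    k=np.zeros_like(m);x0,y0,x1,y1=box;k[y0:y1,x0:x1]=1;m&=k
    N,l,s,ce=cv2.connectedComponentsWithStats(m);i=1+s[1:,4].argmax()
    pts=np.argwhere(l==i)[:,::-1].astype(float)
    P=np.array([atz(n,p,124) for p in pts])[:,:2].astype(np.float32)
    (cx,cy),wh,an=cv2.minAreaRect(P);u=np.linalg.svd(P-P.mean(0),full_matrices=False)[2][0]
    print(n,s[i],(cx,cy),wh,an,np.degrees(np.arctan2(u[1],u[0])))
```

```text
sock (array([649.1, -70.1,  52.4]), [0.4, 0.4]) [649. -70.  54.] [648.6 -70.8  54. ]
redend (array([ 621.4, -203.3,  126.8]), [0.1, 0.1]) other (array([ 603. , -292.4,  133.8]), [0.1, 0.1])
[ 592.2 -122.6   18. ] [ 715.4 -109.9   18. ] 5.885513428110718
[ 593.  -122.2   18. ] [ 715.2 -109.5   18. ] 5.93333417272212
w2 [ 235  166   36   73 1467] (613.0459594726562, -250.00759887695312) (95.3470458984375, 31.848384857177734) 79.25326538085938 -101.96362
w3 [ 304  166   40   73 1792] (608.4254760742188, -248.95687866210938) (95.61223602294922, 44.015323638916016) 77.79953002929688 -100.31388
```

Run:
```python
import cv2,numpy as np
a=cv2.imread('pics/side1.png')[140:220,300:380];b=cv2.imread('pics/scene1.png')[245:310,245:295]; w=cv2.imread('pics/w3.png')[150:250,260:360]
f=lambda i,k:cv2.resize(i,None,fx=k,fy=k,interpolation=2)
A=f(a,5);B=f(b,6);C=np.zeros((600,800,3),np.uint8)
C[:400,:400]=A;C[:390,400:700]=B;cv2.imwrite('pics/c4.png',C[:400])
D=f(w,6);cv2.imwrite('pics/c5.png',D)
```

```text
(no output)
```

View pics/c4.png

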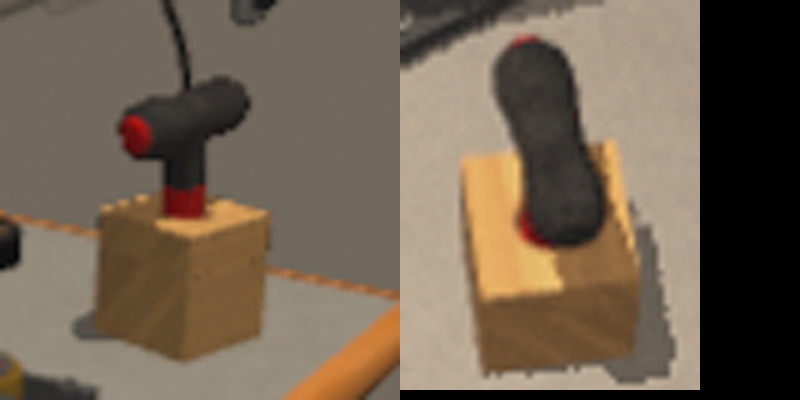

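View pics/c5.png

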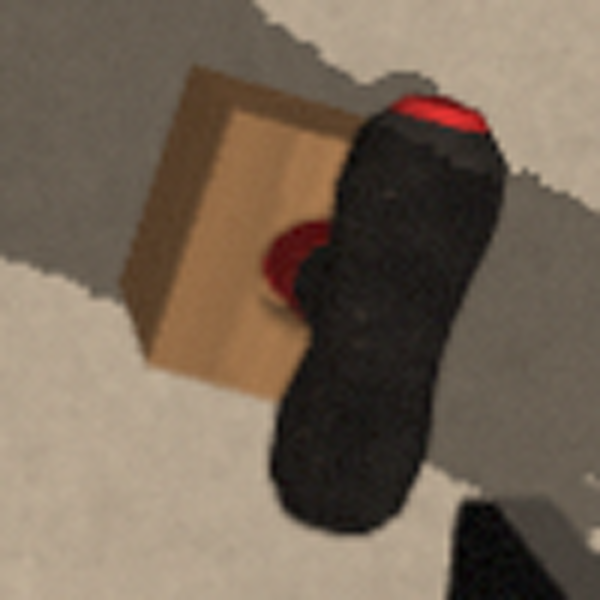

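The side view (left) has the shaft at crop (184,165) and the bar from its red end (125,135) to (245,100). In the w3 crop, the block's top edge corners are (235,108) and (150,365), and the collar's left edge is (264,262).

Run:
```python
from h import *
c=lambda u,v:(u/6+260-.4,v/6+150-.4)
p,q=[atz("w3",c(*k),72)[:2] for k in((235,108),(150,365))]; r=atz("w3",c(355,135),72)[:2]
d=(p-q)/np.linalg.norm(p-q);n=np.array([d[1],-d[0]])
print(p,q,np.linalg.norm(p-q),np.degrees(np.arctan2(d[1],d[0])),np.degrees(np.arctan2(*(r-p)[::-1])),'blk',(p+q)/2+33*n)
print('collar left',atz("w3",c(264,262),84))
s=lambda u,v:(u/5+300-.4,v/5+140-.4)
b=lambda u,v:(u/6+245-.4,v/6+245-.4)
o,dd=ray("side1",s(184,165)); dv=np.array([np.cos(np.radians(79)),np.sin(np.radians(79))]);c0=np.array([612.5,-248.5])
A=np.c_[dv,-dd[:2]];t=np.linalg.solve(A,o[:2]-c0);print('shaft offset towards red',t, c0+dv*t[0], o+dd*t[1])
print([tri(("side1",s(*u)),("scene1",b(*(np.array(v)-[400,0])))) for u,v in(((100,207),(607,140)),((182,232),(464,158)),((268,210),(485,297)))])
```

```text
[ 589.3 -213.9] [ 571.4 -277.2] 65.78221644183174 74.21013621520554 -12.422704535045254 blk [ 612.10478287 -254.52963054]
collar left [ 595.6 -247.9   84. ]
shaft offset towards red [  -1.9269892  1195.84677458] [ 612.13231313 -250.39158498] [ 612.13231313 -250.39158498   98.56530787]
[(array([ 650.2, -230.6,   72.3]), [1.0, 1.0]), (array([ 592.3, -213.8,   73.2]), [2.3, 2.3]), (array([ 572.3, -277.3,   73. ]), [0.5, 0.5])]
```

```bash
python3 shift.py '11 21 24 0 0 0 1;11 21 24 0 0 0 1;11 21 24 0 0 0 1;11 21 24 0 0 0 1;11 21 24 0 0 0 1;11 21 24 0 0 0 1;0 0 0 0 0 0 1;0 0 0 0 0 0 1;0 0 0 0 0 0 1' && python3 -c "
from h import *
snap('wrist','w6')
u,v=proj('w6',[649,-70.5,54])[0];print(u,v)
x0,y0=int(u)-50,max(0,int(v)-50);print(x0,y0)
a=cv2.imread('pics/w6.png')[y0:y0+100,x0:x0+100]
cv2.imwrite('pics/w6b.png',cv2.resize(a,None,fx=6,fy=6,interpolation=2))"
```

```text
t: 2.4
position: [651.5, -149.8, 159.7]
ee_rot: [180.0, 0.0, 90.1]
wrist_force: [-0.2, 0.2, 0.0]
opening: 1.005
grasp_force: 0.0
250.2 104.1
200 54
```

View pics/w6b.png

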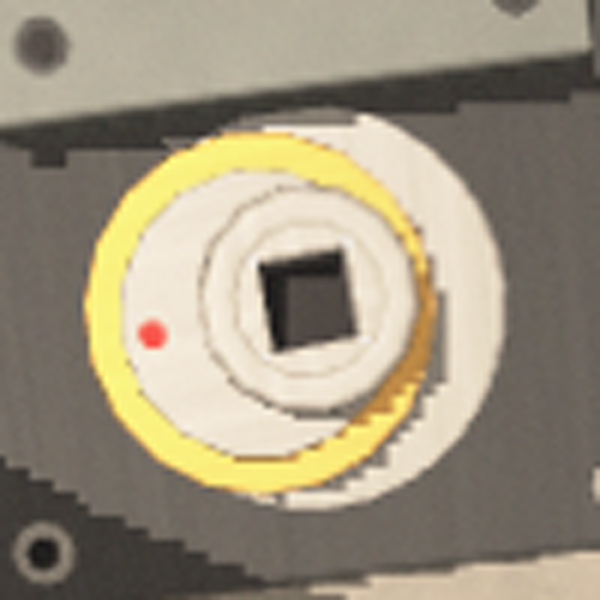

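The close-up shows the socket square with corners at crop (258,263), (340,247), (357,333) and (275,352), and the red dot at (152,335).

Run:
```python
from h import *
c=lambda p:(p[0]/6+200-.4,p[1]/6+54-.4)
P=np.array([atz("w6",c(p),54) for p in((258,263),(340,247),(357,333),(275,352))])[:,:2]
print(P.mean(0)); 
for i in range(4): d=P[(i+1)%4]-P[i];print(np.linalg.norm(d),np.degrees(np.arctan2(d[1],d[0]))%90)
print(tri(("w2",(278.75,58.75)),("w3",(344.25,61.25)),("w6",c((307.5,299)))))
print(np.array(manip.state()['joints']).round(1))
M=T();t=np.eye(4);a=np.radians(78.5)
print('to grasp above, tool axes', M[:3,:3].T@(np.array([612,-252.3,190])-M[:3,3]))
```

```text
[649.525 -69.975]
12.2 10.388857815469626
12.355565547557903 11.673710312884793
12.397580409095875 12.57893523749317
12.826534995859182 10.784297867563012
(array([649.4, -69.8,  51.3]), [0.4, 0.4, 0.1])
[-18.7  24.4  23.2  88.7  -0.   71.3]
to grasp above, tool axes [-101.97832788  -39.67403906  -28.90865151]
```

```bash
python3 shift.py '-34 -13.2 -10 0 0 0 1;-34 -13.2 -10 0 0 0 1;-34 -13.2 -9 0 0 0 1;0 0 0 0 0 5.8 1;0 0 0 0 0 5.8 1;0 0 20 0 0 0 1;0 0 20 0 0 0 1;0 0 0 0 0 0 1;0 0 0 0 0 0 1' && python3 -c "
from h import *
M=T();print(M[:3,:3].T@(np.array([612,-252.3,107])-M[:3,3]))
snap('side','s7');a=cv2.imread('pics/s7.png')[60:220,260:420]
cv2.imwrite('pics/s7b.png',cv2.resize(a,None,fx=3,fy=3,interpolation=2))"
```

```text
t: 3.2
position: [610.5, -252.5, 149.1]
ee_rot: [-180.0, 0.0, 78.3]
wrist_force: [0.9, -0.2, 1.0]
opening: 0.998
grasp_force: 0.0
[ 0.46420359  1.40732172 42.06465018]
```

View pics/s7b.png

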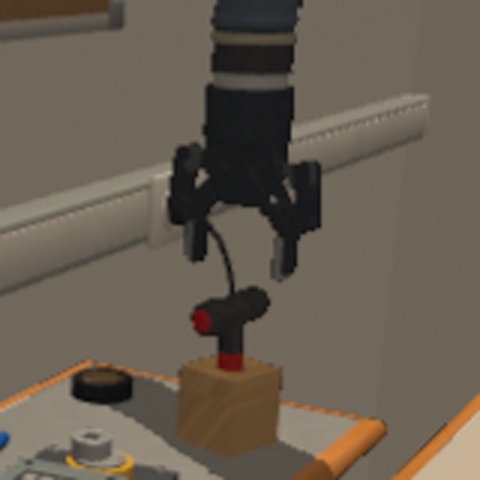

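The gripper straddles the bar, with the shaft at crop (231,345) under the fingers' midline. I'll go down and close.

```bash
python3 shift.py '0.4 1.4 14 0 0 0 1;0 0 14 0 0 0 1;0 0 14 0 0 0 1;0 0 0 0 0 0 1;0 0 0 0 0 0 0.4;0 0 0 0 0 0 0.2;0 0 0 0 0 0 0;0 0 0 0 0 0 0;0 0 0 0 0 0 0;0 0 0 0 0 0 0;0 0 0 0 0 0 0;0 0 0 0 0 0 0'; python3 shift.py '0 0 0 0 0 0 0;0 0 0 0 0 0 0'
```

```text
t: 4.25
position: [613.5, -252.4, 108.0]
ee_rot: [179.9, 0.1, 78.4]
wrist_force: [-0.5, -0.6, 4.8]
opening: 0.314
grasp_force: 58.1
t: 4.42
position: [613.5, -252.4, 108.0]
ee_rot: [179.9, 0.1, 78.4]
wrist_force: [-1.3, 0.1, 6.1]
opening: 0.312
grasp_force: 58.1
```

```bash
python3 shift.py '0 0 -10 0 0 0 0;0 0 -20 0 0 0 0;0 0 -20 0 0 0 0;0 0 -20 0 0 0 0;0 0 -15 0 0 0 0;0 0 0 0 0 0 0;0 0 0 0 0 -5.75 0;0 0 0 0 0 -5.75 0;0 0 0 0 0 -5.75 0;0 0 0 0 0 -5.75 0;0 0 0 0 0 0 0;0 0 0 0 0 0 0' && python3 -c "
from h import *
M=T();print(M[:3,:3].T@(np.array([649.4,-69.9,168])-M[:3,3]))"
```

```text
t: 5.42
position: [612.2, -251.5, 189.5]
ee_rot: [-179.9, -0.1, 101.3]
wrist_force: [0.1, 0.1, -2.0]
opening: 0.314
grasp_force: 58.6
[170.80719855  71.94286017  21.664316  ]
```

```bash
python3 shift.py '24.4 10.3 0 0 0 0 0;24.4 10.3 0 0 0 0 0;24.4 10.3 0 0 0 0 0;24.4 10.3 0 0 0 0 0;24.4 10.3 0 0 0 0 0;24.4 10.3 0 0 0 0 0;24.4 10.3 0 0 0 0 0;0 0 11 0 0 0 0;0 0 10 0 0 0 0;0 0 0 0 0 0 0;0 0 0 0 0 0 0;0 0 0 0 0 0 0' && python3 -c "
from h import *
print(manip.state()['ee_rot'])
A=[]
for n,s in(('scene','scene8'),('side','side8')):
    snap(n,s);p=proj(s,[[649.4,-69.9,54]])[0];x,y=int(p[0])-25,int(p[1])-38;print(n,p,x,y)
    A.append(cv2.resize(cv2.imread(f'pics/{s}.png')[y:y+60,x:x+50],None,fx=8,fy=8,interpolation=2))
cv2.imwrite('pics/c8.png',np.hstack(A))"
```

```text
t: 6.42
position: [649.3, -71.4, 169.8]
ee_rot: [-179.9, -0.0, 101.3]
wrist_force: [0.8, -0.7, -1.8]
opening: 0.313
grasp_force: 58.6
[-1.79932526e+02 -1.22171008e-02  1.01273798e+02]
scene [253.7 224.6] 228 186
side [290.3 204.7] 265 166
```

View pics/c8.png

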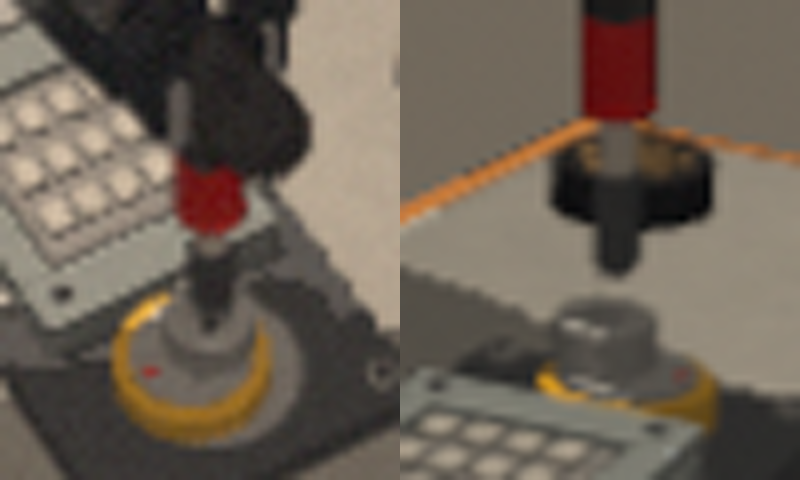

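Run:
```python
from h import *
for n,x,y in(("scene8",228,186),("side8",265,166)):
    print(n,(proj(n,[[649.4,-69.9,54],[649.4,-69.9,66],[649.3,-71.4,66],[649.3,-71.4,125]])+.5-[x,y])*8)
sc=lambda p:(p[0]/8+228-.5,p[1]/8+186-.5); sd=lambda p:(p[0]/8+265-.5,p[1]/8+166-.5)
print('tip',tri(("scene8",sc((210,327))),("side8",sd((217,272)))))
print('collar bottom axis',tri(("scene8",sc((210,226))),("side8",sd((219,116)))))
```

```text
scene8 [[209.6 312.8]
 [209.6 292.8]
 [211.2 296. ]
 [210.4 192.8]]
side8 [[206.4 313.6]
 [207.2 277.6]
 [210.4 276. ]
 [216.   92.8]]
tip (array([647.9, -79.4,  63.3]), [3.5, 3.5])
collar bottom axis (array([648.6, -76.1, 115.5]), [2.1, 2.1])
```

The picture shows the bit at side crop x≈617, to the right of the head centre at 604. In scene the bit is at x≈210 against the head at about 211. I'll refine both from pixel profiles.

Run:
```python
from h import *
g=lambda f:cv2.imread(f'pics/{f}.png',0)
a=g('scene8');print('scene8 cols 242..266');
for r in range(208,230):print(r,*a[r,242:267])
a=g('side8');print('side8 cols 280..304')
for r in range(186,213):print(r,*a[r,280:305])
```

```text
scene8 cols 242..266
208 182 185 183 151 130 170 143 88 59 48 43 49 48 49 45 38 52 77 76 54 98 115 161 170 168
209 173 187 179 136 137 109 110 94 64 50 45 46 51 44 50 48 82 113 87 75 122 160 168 170 169
210 140 174 144 108 133 139 139 101 63 48 49 50 45 45 48 43 80 135 112 73 83 149 165 169 171
211 126 106 107 137 145 141 138 104 61 42 49 49 43 53 54 46 69 136 153 115 90 117 153 169 167
212 138 146 144 137 134 132 114 93 67 54 53 48 49 46 55 50 60 135 148 137 101 86 106 154 166
213 145 140 143 121 115 101 110 144 96 51 50 51 49 52 51 64 99 136 141 138 104 88 94 122 161
214 138 123 118 105 144 150 150 147 118 91 70 59 58 66 77 106 132 136 119 76 73 88 86 89 147
215 119 101 146 150 149 149 150 146 146 138 96 74 83 82 114 133 114 73 66 67 61 83 87 88 113
216 149 148 146 145 148 148 144 146 148 89 81 97 103 100 85 66 64 67 73 68 59 81 86 87 87
217 146 144 146 147 146 145 145 147 147 92 68 86 97 88 61 51 72 65 67 66 57 63 84 85 87
218 147 145 146 148 150 144 145 145 139 85 49 53 58 46 42 56 63 65 61 64 65 84 89 88 88
219 147 146 147 147 146 146 139 134 96 58 40 44 41 45 45 53 62 66 63 80 
[... 2682 characters left out ...]
8 138
205 91 123 138 130 105 86 80 76 69 68 70 71 73 79 81 84 99 126 139 140 141 141 141 140 140
206 79 91 99 91 77 112 141 133 99 81 78 73 76 82 83 83 81 119 140 139 140 140 141 141 140
207 80 79 79 73 65 83 102 110 111 128 112 86 86 82 79 74 77 119 139 139 140 139 140 140 140
208 81 80 79 73 65 67 72 81 89 100 91 77 76 73 71 68 76 119 138 138 138 139 140 141 140
209 72 73 77 74 66 66 72 76 79 78 72 72 72 71 69 66 69 96 122 136 140 139 139 139 140
210 55 52 54 56 60 67 73 76 80 75 72 71 71 71 69 66 67 80 94 101 108 123 136 141 141
211 45 44 48 68 70 68 72 77 80 80 75 72 70 71 69 67 67 78 84 84 87 95 115 134 140
212 44 43 73 89 78 69 74 77 79 82 76 72 71 69 69 70 76 81 83 79 75 82 94 115 134
```

Run:
```python
from h import *
g=lambda f:cv2.imread(f'pics/{f}.png',0)
a=g('scene1');print('scene1 cols 236..270');
for r in range(217,236):print(r,*a[r,236:271])
a=g('side1');print('side1 cols 280..304')
for r in range(201,216):print(r,*a[r,280:305])
```

```text
scene1 cols 236..270
217 80 77 72 72 82 83 80 79 80 82 84 77 78 83 80 82 80 77 71 61 64 62 67 61 60 57 52 50 50 51 49 49 82 146 156
218 73 71 84 84 79 81 79 80 81 83 81 81 82 83 80 80 73 62 64 62 67 63 62 59 55 50 50 53 50 49 49 53 51 134 154
219 87 81 81 81 80 81 81 80 81 80 79 81 81 76 71 63 63 63 69 67 57 58 55 49 54 50 51 49 53 49 50 51 51 86 135
220 81 82 83 80 80 81 78 81 81 82 81 76 71 61 64 71 75 74 79 81 70 57 55 49 53 49 50 52 50 50 48 47 44 54 63
221 74 80 82 81 81 82 83 82 78 81 72 61 63 64 78 96 99 97 98 97 99 83 62 51 49 51 51 47 52 53 50 49 48 50 49
222 38 75 81 79 81 79 80 82 73 65 64 62 71 77 96 99 98 93 90 94 97 97 86 60 51 53 50 47 50 49 50 50 49 48 49
223 58 76 82 82 80 82 72 66 62 64 77 85 97 99 94 93 85 74 71 77 89 96 94 84 61 52 50 53 51 49 50 51 50 47 48
224 81 82 79 79 72 61 64 63 68 82 102 102 92 95 93 87 75 75 72 70 80 90 98 93 85 67 54 51 52 52 52 51 52 49 48
225 80 80 71 61 62 65 60 64 84 103 102 96 87 96 94 87 79 71 66 70 71 93 98 93 96 91 76 59 50 50 52 48 49 51 49
226 68 63 63 59 65 59 57 84 102 102 96 92 87 95 96 95 91 59 37 74 88 96 96 85 97 97 98 81
[... 1710 characters left out ...]
7 119 139 139 139 139 140 141 140
208 138 138 138 118 80 64 66 69 72 74 77 78 76 73 71 68 76 120 137 138 139 139 140 142 141
209 114 121 132 117 80 65 67 69 71 70 71 72 72 70 69 66 69 97 122 135 140 139 139 140 140
210 68 72 79 75 64 65 67 69 70 70 71 72 72 71 69 66 66 80 93 101 108 123 136 141 141
211 45 44 49 68 70 65 67 70 70 71 72 71 71 70 69 66 66 77 83 84 86 95 115 135 141
212 44 43 73 88 78 68 69 69 70 70 71 71 71 70 69 71 76 81 82 78 76 81 94 114 133
213 44 46 77 92 81 70 73 76 75 72 73 75 75 74 77 80 82 82 83 77 77 81 89 98 120
214 56 55 69 87 90 81 71 70 76 79 80 81 81 80 82 83 83 82 82 80 73 79 89 93 92
215 67 66 69 77 82 84 82 82 78 72 73 75 77 77 78 77 77 74 74 78 83 87 90 85 68
```

```bash
python3 shift.py '2 0.8 0 0 0 0 0;1.9 0.8 0 0 0 0 0;0 0 2 0 0 0 0;0 0 0 0 0 0 0;0 0 0 0 0 0 0;0 0 0 0 0 0 0'
cat > m.py <<'E'
from h import *
import sys
k=sys.argv[1]
P=[]
for n in('scene','side'):
    snap(n,n+k)
a=cv2.imread(f'pics/scene{k}.png',0);b=cv2.imread(f'pics/side{k}.png',0)
print('scene 246..262')
for r in range(220,228):print(r,*a[r,246:263])
print('side 284..300')
for r in range(194,208):print(r,*b[r,284:301])
E
python3 m.py 9
```

```text
t: 7.02
position: [650.5, -66.0, 168.2]
ee_rot: [-180.0, -0.0, 101.4]
wrist_force: [0.2, 0.4, -2.3]
opening: 0.313
grasp_force: 58.7
scene 246..262
220 140 134 98 65 67 49 37 44 43 40 44 55 54 52 54 54 50
221 100 68 68 67 85 59 43 40 44 46 52 76 66 56 55 53 50
222 71 81 99 89 100 88 53 44 43 46 75 99 89 65 52 54 52
223 117 137 155 119 103 98 76 55 56 63 93 105 103 86 67 56 55
224 176 176 121 102 95 93 80 72 75 74 80 97 105 102 87 69 61
225 150 109 91 100 100 94 82 76 71 74 77 98 105 101 101 98 82
226 102 99 94 104 103 99 95 62 39 75 95 98 104 92 103 104 103
227 101 100 81 97 103 98 101 72 72 100 98 103 104 83 107 105 102
side 284..300
194 136 133 128 94 47 38 39 39 36 42 35 28 55 68 68 85 113
195 136 138 137 103 51 38 39 37 36 81 114 123 124 126 127 130 136
196 136 137 137 102 50 38 38 38 37 91 129 138 138 139 139 139 140
197 136 136 137 103 50 38 38 37 36 92 130 139 140 139 138 138 139
198 135 135 136 102 49 37 38 40 36 93 130 140 140 140 140 140 139
199 136 135 135 102 50 37 38 38 37 92 130 140 139 139 139 139 139
200 137 136 137 110 63 40 40 40 49 109 136 140 140 139 139 139 140
201 137 136 136 131 102 68 58 57 104 133 139 140 139 140 140 139 139
202 136 136 136 136 131 114 116 125 133 139 139 139 140 141 140 139 139
203 137 126 114 106 102 98 100 103 105 109 122 136 140 141 141 140 140
204 122 100 89 85 79 73 75 77 78 83 91 106 121 135 140 140 140
205 105 85 81 75 69 68 70 71 72 79 81 84 99 127 140 140 141
206 87 78 86 82 80 80 78 73 77 82 83 84 81 119 139 140 140
207 69 68 76 78 80 84 87 86 85 83 79 74 76 119 139 139 138
```

```bash
python3 shift.py '0 0 2 0 0 0 0;0 0 2 0 0 0 0;0 0 2 0 0 0 0;0 0 2 0 0 0 0;0 0 1 0 0 0 0;0 0 1 0 0 0 0;0 0 0 0 0 0 0;0 0 0 0 0 0 0'; python3 shift.py '0 0 1 0 0 0 0;0 0 1 0 0 0 0;0 0 0 0 0 0 0;0 0 0 0 0 0 0'
```

```text
t: 7.78
position: [650.5, -66.1, 158.2]
ee_rot: [-180.0, -0.0, 101.4]
wrist_force: [0.1, -0.3, -1.8]
opening: 0.312
grasp_force: 58.7
t: 8.12
position: [650.5, -66.1, 156.2]
ee_rot: [-180.0, -0.0, 101.4]
wrist_force: [-0.1, -0.4, -1.4]
opening: 0.316
grasp_force: 58.7
```

```bash
python3 shift.py '0 0 1 0 0 0 0;0 0 1 0 0 0 0;0 0 1 0 0 0 0;0 0 0 0 0 0 0;0 0 0 0 0 0 0';python3 shift.py '0 0 1 0 0 0 0;0 0 1 0 0 0 0;0 0 1 0 0 0 0;0 0 0 0 0 0 0;0 0 0 0 0 0 0'
```

```text
t: 8.53
position: [650.4, -66.1, 153.1]
ee_rot: [-180.0, -0.0, 101.4]
wrist_force: [-0.2, 0.2, -2.6]
opening: 0.314
grasp_force: 58.7
t: 8.95
position: [650.5, -66.1, 150.1]
ee_rot: [-180.0, -0.0, 101.4]
wrist_force: [-0.2, -0.6, -1.4]
opening: 0.317
grasp_force: 58.7
```

```bash
python3 shift.py '0 0 1.5 0 0 0 0;0 0 1.5 0 0 0 0;0 0 1.5 0 0 0 0;0 0 1.5 0 0 0 0;0 0 0 0 0 0 0;0 0 0 0 0 0 0';python3 shift.py '0 0 1 0 0 0 0;0 0 1 0 0 0 0;0 0 1 0 0 0 0;0 0 0 0 0 0 0;0 0 0 0 0 0 0'
```

```text
t: 9.45
position: [650.4, -66.1, 144.0]
ee_rot: [-180.0, -0.0, 101.4]
wrist_force: [0.6, -0.0, -1.9]
opening: 0.313
grasp_force: 58.7
t: 9.87
position: [650.6, -66.1, 141.3]
ee_rot: [180.0, 0.0, 101.4]
wrist_force: [1.2, -0.5, -1.8]
opening: 0.317
grasp_force: 58.7
```

```bash
python3 shift.py '0 0 1 0 0 0 0;0 0 0 0 0 0 0;0 0 0 0 0 0 0';python3 shift.py '0 0 1 0 0 0 0;0 0 0 0 0 0 0;0 0 0 0 0 0 0'; python3 -c "
from h import *
snap('side','side10');b=cv2.imread('pics/side10.png',0)
for r in range(183,212):print(r,*b[r,280:302])"
```

```text
t: 10.12
position: [650.8, -66.1, 141.1]
ee_rot: [179.9, 0.0, 101.4]
wrist_force: [-0.5, -0.5, 1.4]
opening: 0.313
grasp_force: 58.9
t: 10.37
position: [651.0, -66.2, 141.0]
ee_rot: [179.9, 0.1, 101.4]
wrist_force: [-1.4, -0.2, 6.0]
opening: 0.31
grasp_force: 59.2
183 106 92 114 130 136 107 51 37 40 40 39 41 42 40 52 52 51 57 63 73 74 86
184 113 129 136 129 101 67 41 36 39 41 40 42 41 42 48 64 65 68 59 43 42 53
185 134 141 126 100 66 36 38 37 39 38 41 38 40 40 46 67 72 70 63 55 70 60
186 126 128 132 102 55 34 38 39 39 40 40 42 40 40 46 66 73 69 63 53 63 55
187 131 131 134 105 52 28 36 36 39 39 40 40 42 39 41 55 60 66 57 43 44 40
188 136 135 136 106 52 27 34 39 37 38 40 42 43 42 39 41 41 43 39 33 29 23
189 137 137 137 101 38 27 36 38 39 40 40 43 44 40 40 32 24 21 21 22 20 20
190 137 136 136 98 34 30 37 38 39 38 39 42 41 40 43 34 16 18 18 17 17 16
191 137 138 137 100 32 29 39 39 40 42 43 42 42 43 43 34 16 17 17 19 16 15
192 137 139 138 131 89 35 31 38 41 41 40 39 44 39 34 25 16 17 16 18 14 15
193 136 136 137 136 129 108 81 62 64 71 72 71 55 28 20 18 17 18 18 17 15 55
194 136 137 136 13
[... 750 characters left out ...]
140 140
203 138 139 138 138 136 126 113 80 38 37 39 36 35 89 122 136 140 141 141 141 140 139
204 137 138 138 138 122 100 89 66 39 38 37 36 37 70 92 105 121 135 140 140 140 139
205 137 138 138 129 105 86 81 63 42 38 38 37 41 69 80 84 99 127 140 140 140 142
206 99 123 138 119 87 79 84 81 76 76 70 61 69 80 83 84 82 119 139 140 140 141
207 80 92 99 98 79 67 73 76 79 85 87 85 85 83 79 74 75 118 139 139 139 139
208 81 80 79 79 70 66 68 70 72 75 76 77 76 73 71 69 77 120 138 138 139 140
209 73 74 78 74 65 66 68 69 70 71 71 72 72 70 69 67 69 96 123 137 141 140
210 55 53 55 57 60 65 68 69 71 72 72 72 72 71 69 66 67 81 93 101 109 124
211 44 44 49 69 70 66 68 69 70 71 72 72 71 70 70 67 66 77 84 84 87 96
```

Fully home: floor contact at TCP z = 141 and the lateral force is near zero. Next I turn clockwise about the bit axis.

```bash
python3 shift.py '0 0 0 0 0 0 0;-0.1 0.3 0 0 0 5 0;-0.1 0.3 0 0 0 5 0;-0.1 0.3 0 0 0 5 0;-0.1 0.3 0 0 0 5 0;0 0 0 0 0 0 0;0 0 0 0 0 0 0';python3 -c "
from cell import manip;s=manip.state();print(s['wrist_torque'],s['joints'])"
```

```text
t: 11.0
position: [652.1, -66.7, 141.0]
ee_rot: [179.9, 0.0, 81.4]
wrist_force: [-1.5, -0.8, 6.2]
opening: 0.317
grasp_force: 59.5
[-0.13179122  0.52350205  0.1621543 ] [-1.16796693e+01  2.22558903e+01  1.81547899e+01  8.57968566e+01
 -3.67247917e-02  8.68905204e+01]
```

```bash
python3 shift.py '-0.1 0.3 0 0 0 5 0;-0.1 0.3 0 0 0 5 0;-0.1 0.3 0 0 0 5 0;-0.1 0.3 0 0 0 5 0;-0.1 0.3 0 0 0 5 0;0 0 0 0 0 0 0;0 0 0 0 0 0 0';python3 -c "
from cell import manip;s=manip.state();print(s['wrist_torque'],s['joints'])"
```

```text
t: 11.58
position: [653.4, -67.7, 141.0]
ee_rot: [179.9, -0.0, 56.4]
wrist_force: [-1.6, -0.9, 5.5]
opening: 0.314
grasp_force: 59.6
[-0.19399607  0.42194258  0.23409626] [-1.17411389e+01  2.24712770e+01  1.84309830e+01  8.58487715e+01
 -4.40267685e-02  1.11827801e+02]
```

```bash
python3 shift.py '-0.1 0.3 0 0 0 5 0;-0.1 0.3 0 0 0 5 0;-0.1 0.3 0 0 0 5 0;-0.1 0.3 0 0 0 5 0;-0.1 0.3 0 0 0 5 0;0 0 0 0 0 0 0;0 0 0 0 0 0 0';python3 -c "
from cell import manip;s=manip.state();print(s['wrist_torque'])"
```

```text
t: 12.17
position: [654.1, -69.3, 141.0]
ee_rot: [179.9, -0.0, 31.4]
wrist_force: [-1.9, -0.4, 5.4]
opening: 0.311
grasp_force: 59.7
[-0.27308502  0.48095403  0.20094603]
```

```bash
python3 shift.py '-0.1 0.3 0 0 0 5 0;-0.1 0.3 0 0 0 5 0;-0.1 0.3 0 0 0 5 0;-0.1 0.3 0 0 0 5 0;0 0 0 0 0 0 0;0 0 0 0 0 0 0;0 0 0 0 0 0 0';python3 -c "
from h import *;s=manip.state();print(s['wrist_torque'])
snap('side','side11');snap('scene','scene11')"
```

```text
t: 12.75
position: [654.2, -70.7, 140.9]
ee_rot: [179.9, -0.1, 11.4]
wrist_force: [-1.7, -1.6, 5.6]
opening: 0.318
grasp_force: 59.9
[-0.38140518  0.44337222  0.34400308]
```

Run:
```python
from h import *
a=np.radians
for th in(1.2,1.3,1.4,1.5,1.6):
    d=a(95.9+90)-th; P=[649.4+20.5*np.cos(d),-69.9+20.5*np.sin(d),34]; print(th,proj('side11',P)[0],proj('scene11',P)[0])
for n,(x0,x1,y0,y1) in(('side8',(270,315,203,222)),('side11',(270,315,203,222)),('scene8',(238,270,215,245)),('scene11',(238,270,215,245))):
    im=cv2.imread(f'pics/{n}.png').astype(int);r=im[...,2]-np.maximum(im[...,1],im[...,0]);m=np.zeros_like(r);m[y0:y1,x0:x1]=r[y0:y1,x0:x1]
    im2=im; yy,xx=np.where((m>28)&(im[...,1]-im[...,0]<25)); print(n,[(int(x),int(y),int(m[y,x])) for y,x in zip(yy,xx)][:25])
s8=cv2.imread('pics/side9.png',0);s11=cv2.imread('pics/side11.png',0)
t=s8[218:246,245:285]; 
def shift(A,B,box):
    x0,x1,y0,y1=box;return cv2.phaseCorrelate(A[y0:y1,x0:x1].astype(np.float32),B[y0:y1,x0:x1].astype(np.float32),cv2.createHanningWindow((x1-x0,y1-y0),cv2.CV_32F))
print('bezel side',shift(s8,s11,(250,290,215,240)))
print('bezel scene',shift(cv2.imread('pics/scene9.png',0),cv2.imread('pics/scene11.png',0),(218,248,190,222)))
b=np.array([640,10,38.]);dr=np.array([np.cos(a(95.9)),np.sin(a(95.9)),0])
for n in('side11','scene11'):print(n,'px per mm',(proj(n,b+dr*5)-proj(n,b))/5)
```

```text
1.2 [289.6 215.3] [248.1 224.9]
1.3 [288.7 215.3] [248.6 224.4]
1.4 [287.9 215.2] [249.2 224. ]
1.5 [287.1 215.1] [249.8 223.7]
1.6 [286.3 214.9] [250.4 223.4]
side8 [(300, 212, 29)]
side11 [(289, 214, 45), (288, 215, 40), (289, 215, 69), (290, 215, 31)]
scene8 [(253, 215, 35), (254, 215, 37), (255, 215, 41), (246, 232, 82), (247, 232, 64)]
scene11 [(250, 215, 40), (251, 215, 82), (252, 215, 83), (253, 215, 95), (254, 215, 89), (255, 215, 86), (256, 215, 91), (257, 215, 89), (258, 215, 82), (259, 215, 31), (250, 216, 45), (251, 216, 88), (252, 216, 86), (253, 216, 90), (254, 216, 96), (255, 216, 95), (256, 216, 91), (257, 216, 91), (258, 216, 83), (259, 216, 45), (250, 217, 46), (251, 217, 88), (252, 217, 94), (253, 217, 93), (254, 217, 91)]
bezel side ((-0.05059666997448531, 0.5468627735459801), 1.1056967658996582)
bezel scene ((-0.710877148505018, -0.8409450770737408), 0.5435986335078875)
side11 px per mm [[-0.2   0.14]]
scene11 px per mm [[-0.16 -0.24]]
```

```bash
python3 shift.py '-0.1 0.3 0 0 0 3.5 0;-0.1 0.3 0 0 0 3.5 0;0 0 0 0 0 0 0;0 0 0 0 0 0 0;0 0 0 0 0 0 0;0 0 0 0 0 0 0';cat > d.py <<'E'
from h import *
import sys
print(manip.state()['wrist_torque'],manip.state()['joints'][5])
for k in range(2):
    n=sys.argv[1]+str(k);snap('side',n);im=cv2.imread(f'pics/{n}.png').astype(float)[212:218,284:294]
    r=np.clip(im[...,2]-np.maximum(im[...,1],im[...,0])-20,0,None)*((im[...,1]-im[...,0])<25);y,x=np.mgrid[212:218,284:294];print((r*x).sum()/r.sum(),(r*y).sum()/r.sum(),r.sum())
E
cp pics/side11.png pics/z.png; python3 d.py e; python3 -c "
import cv2,numpy as np
im=cv2.imread('pics/side11.png').astype(float)[212:218,284:294]
r=np.clip(im[...,2]-np.maximum(im[...,1],im[...,0])-20,0,None)*((im[...,1]-im[...,0])<25);y,x=np.mgrid[212:218,284:294];print('before',(r*x).sum()/r.sum(),(r*y).sum()/r.sum(),r.sum())"
```

```text
t: 13.35
position: [654.1, -71.4, 140.9]
ee_rot: [179.9, -0.1, 4.5]
wrist_force: [-1.6, -1.3, 5.1]
opening: 0.316
grasp_force: 60.0
[-0.42984662  0.46066305  0.34488239] 163.52869355665763
287.5742574257426 214.33663366336634 101.0
287.59223300970876 214.33009708737865 103.0
before 288.921875 214.75 128.0
```

```bash
python3 shift.py '0.1 -0.25 -1 0 0 -5 0;0 0 -1 0 0 0 0;0 0 -2 0 0 0 0;0 0 -3 0 0 0 0;0 0 -5 0 0 0 0;0 0 -5 0 0 0 0;0 0 -10 0 0 0 0;0 0 -15 0 0 0 0;0 0 -10 0 0 0 0;0 0 0 0 0 0 0;0 0 0 0 0 0 0'; python3 d.py f; python3 -c "
from h import *
snap('scene','scene12')"
```

```text
t: 14.37
position: [655.0, -70.1, 193.5]
ee_rot: [180.0, -0.2, 9.4]
wrist_force: [0.5, -0.9, -2.3]
opening: 0.31
grasp_force: 58.8
[-0.03989476 -0.01092312  0.02430838] 158.63027142414003
287.5773195876289 214.36082474226805 97.0
287.59183673469386 214.35714285714286 98.0
```

```bash
python3 shift.py '0 0 0 0 0 -6.9 0;0 0 0 0 0 -6.9 0;0 0 0 0 0 -6.9 0;0 0 0 0 0 -6.9 0;0 0 0 0 0 -6.9 0;0 0 0 0 0 -6.9 0;0 0 0 0 0 -6.9 0;0 0 0 0 0 -6.9 0;0 0 0 0 0 -6.9 0;0 0 0 0 0 -6.9 0;0 0 0 0 0 0 0;0 0 0 0 0 0 0' && python3 -c "
from h import *
M=T();print(M[:3,:3].T@(np.array([613.2,-252.2,193.5])-M[:3,3]))"
```

```text
t: 15.52
position: [653.4, -70.2, 190.3]
ee_rot: [-179.9, -0.0, 78.2]
wrist_force: [-0.0, 0.4, -2.3]
opening: 0.312
grasp_force: 58.8
[-186.37391725   -2.1925684    -3.26919406]
```

```bash
python3 shift.py '-30 -0.4 -0.5 0 0 0 0;-30 -0.4 -0.5 0 0 0 0;-30 -0.4 -0.5 0 0 0 0;-30 -0.4 -0.5 0 0 0 0;-30 -0.4 -0.5 0 0 0 0;-24 -0.2 -0.5 0 0 0 0;-12.4 0 0 0 0 0 0;0 0 0 0 0 0 0;0 0 0 0 0 0 0;0 0 0 0 0 0 0' && python3 -c "
from h import *
for i in range(3):
    M=T();print(M[:3,3],M[:3,:3].T@(np.array([613.2,-252.2,108])-M[:3,3]));snap('side' if i else 'scene','g%d'%i)
a=cv2.imread('pics/side1.png',0);b=cv2.imread('pics/g2.png',0)
for r in range(178,190):print(r,*b[r,326:350],'|',*a[r,326:350])
"
```

```text
t: 16.35
position: [614.5, -251.0, 194.1]
ee_rot: [-180.0, -0.1, 78.4]
wrist_force: [-0.7, -0.2, -1.9]
opening: 0.311
grasp_force: 58.8
[ 614.53427746 -250.99951585  194.08806566] [-1.55701443 -1.02936492 86.08654146]
[ 614.68065915 -250.74851933  194.25620626] [-1.80467872 -1.14444022 86.25465586]
[ 614.72293145 -250.67679093  194.31289184] [-1.85938528 -1.17680114 86.31171769]
178 105 104 105 105 86 88 94 88 88 93 92 88 93 96 87 97 105 104 105 105 105 104 104 105 | 105 106 106 106 98 96 71 36 38 40 43 40 47 50 55 95 105 105 105 106 106 105 105 106
179 86 88 97 98 91 92 94 94 93 93 92 92 93 93 90 95 99 90 98 105 104 104 105 104 | 99 137 156 124 97 95 69 36 41 41 45 43 47 48 56 89 99 91 99 105 106 105 106 106
180 90 91 94 94 94 93 91 92 92 92 93 94 94 95 95 96 97 94 97 100 90 97 104 104 | 96 112 120 105 95 93 67 38 39 42 44 45 50 46 57 87 98 139 158 158 138 113 106 106
181 94 93 92 92 91 90 86 83 82 83 86 88 86 87 89 93 95 97 97 96 92 94 97 86 | 94 94 93 91 92 91 65 37 37 41 43 47 50 49 57 121 147 166 171 170 164 155 152 131
182 93 92 93 93 93 91 83 79 80 81 83 81 80 80 79 81 87 92 9
[... 518 characters left out ...]
82 113 146 153 163 166 163 162 161 161 161 163 165 150 142 128 116 103 101 98
186 75 74 75 78 77 77 79 76 78 84 87 89 91 91 89 87 84 80 80 80 79 80 80 80 | 76 75 76 79 79 83 97 99 112 137 146 157 162 164 149 142 123 109 101 98 99 97 99 101
187 74 74 76 78 75 76 72 69 71 73 76 79 83 81 80 80 80 79 79 79 80 80 79 79 | 75 76 78 78 79 78 74 70 77 91 98 113 127 118 108 109 91 94 97 99 100 100 99 99
188 74 77 78 76 76 72 70 70 71 72 72 74 79 79 79 79 80 79 79 78 78 77 77 77 | 76 78 78 79 80 76 73 71 73 73 76 80 96 98 97 101 97 99 100 99 99 98 98 97
189 77 78 76 75 74 71 69 72 72 72 72 75 79 79 80 79 78 78 78 76 75 76 75 75 | 78 79 78 78 78 74 71 73 75 72 75 79 94 100 100 99 99 99 97 97 96 96 95 95
```

Run:
```python
from h import *
rows=[(0,0,-85,0),(0,0,0,-23),(170.8,72.1,21,0),(3.9,1.6,2,0),(0,0,27,0)]
rows+=[(-.1,.3,0,5)]*18+[(-.1,.3,0,3.5)]*2+[(.1,-.25,-1,-5),(0,0,-51,0)]+[(0,0,0,-6.9)]*10+[(-186.4,-2.2,-3,0)]
for y0 in(78.3,):
    p=np.zeros(3);M=R.from_euler('xyz',[180,0,y0],degrees=True)
    for r in rows: p=p+M.apply(r[:3]);M=M*R.from_rotvec([0,0,r[3]],degrees=True)
    print(p,M.as_euler('xyz',degrees=True),M.inv().apply(-p))
print(manip.state()['position'])
```

```text
[ 1.38908904 -0.60008143 90.        ] [-180.     0.    78.3] [ 0.30592382 -1.48191657 90.        ]
[ 614.7478017  -250.80311995  194.36993716]
```

Run:
```python
from h import *
for a,b in(('side1','g2'),('scene1','g0')):
    c=np.array([612,-254.,80.])
    for n,z in((a,0),(b,86)):
        im=cv2.imread(f'pics/{n}.png').astype(float);p=proj(n,c+[0,0,z])[0]
        x0,y0=int(p[0])-16,int(p[1])-16;w=im[y0:y0+32,x0:x0+32]
        r=((w[...,2]-np.maximum(w[...,1],w[...,0]))>30)&(w[...,1]-w[...,0]<25)
        print(n,'pred',p,r.sum())
        for k in range(32):
            xs=np.where(r[k])[0]
            if len(xs)>3: print(y0+k,x0+xs[0],x0+xs[-1],end='; ')
        print()
for n in('g2','g0'): q=proj(n,[[612,-254,166],[613,-254,166],[612,-253,166]]);print(q[1:]-q[0])
```

```text
side1 pred [336.5 178.8] 100
163 325 328; 164 324 329; 165 324 329; 166 324 330; 167 324 330; 168 324 330; 169 325 329; 177 333 340; 178 332 340; 179 332 341; 180 332 340; 181 332 340; 182 332 340; 183 335 339; 
g2 pred [338.7 148. ] 133
132 325 330; 133 324 330; 134 324 331; 135 325 331; 136 325 330; 137 326 330; 146 335 341; 147 334 341; 148 334 341; 149 334 341; 150 334 341; 151 334 341; 152 334 341; 153 334 341; 154 334 341; 155 333 341; 156 334 341; 157 334 340; 
scene1 pred [269.7 279.1] 17

g0 pred [270.4 261.4] 52
264 265 268; 265 265 269; 266 266 271; 267 266 274; 268 267 275; 269 267 272; 
[[-0.3  0. ]
 [-0.1  0.1]]
[[ 0.4 -0.1]
 [-0.2 -0.3]]
```

```bash
python3 shift.py '-1.5 -1.2 0 0 0 0 0;0 0 8 0 0 0 0;0 0 8 0 0 0 0;0 0 6 0 0 0 0;0 0 6 0 0 0 0;0 0 0 0 0 0 0;0 0 0 0 0 0 0'; python3 shift.py '0 0 5 0 0 0 0;0 0 5 0 0 0 0;0 0 5 0 0 0 0;0 0 0 0 0 0 0;0 0 0 0 0 0 0'
```

```text
t: 17.08
position: [612.1, -253.4, 165.1]
ee_rot: [-179.9, -0.0, 78.4]
wrist_force: [0.3, 0.6, -2.1]
opening: 0.316
grasp_force: 58.8
t: 17.5
position: [612.4, -253.5, 150.5]
ee_rot: [-179.9, -0.0, 78.4]
wrist_force: [-0.2, 0.4, -2.5]
opening: 0.313
grasp_force: 58.8
```

```bash
python3 shift.py '0 0 4 0 0 0 0;0 0 4 0 0 0 0;0 0 4 0 0 0 0;0 0 0 0 0 0 0;0 0 0 0 0 0 0'; python3 shift.py '0 0 4 0 0 0 0;0 0 4 0 0 0 0;0 0 4 0 0 0 0;0 0 0 0 0 0 0;0 0 0 0 0 0 0'
```

```text
t: 17.92
position: [612.4, -253.6, 138.6]
ee_rot: [-179.9, -0.0, 78.4]
wrist_force: [-0.9, 0.5, -1.8]
opening: 0.308
grasp_force: 58.9
t: 18.33
position: [612.4, -253.5, 126.6]
ee_rot: [-179.9, -0.0, 78.4]
wrist_force: [-0.8, -0.5, -3.0]
opening: 0.315
grasp_force: 58.8
```

```bash
python3 shift.py '0 0 4 0 0 0 0;0 0 4 0 0 0 0;0 0 2 0 0 0 0;0 0 2 0 0 0 0;0 0 0 0 0 0 0;0 0 0 0 0 0 0'; python3 shift.py '0 0 2 0 0 0 0;0 0 2 0 0 0 0;0 0 0 0 0 0 0;0 0 0 0 0 0 0'
```

```text
t: 18.83
position: [612.6, -253.7, 115.0]
ee_rot: [-180.0, -0.0, 78.4]
wrist_force: [-0.2, -0.5, -2.3]
opening: 0.311
grasp_force: 58.8
t: 19.17
position: [612.6, -253.7, 111.1]
ee_rot: [-180.0, -0.0, 78.4]
wrist_force: [0.3, 0.7, -1.6]
opening: 0.307
grasp_force: 58.8
```

```bash
python3 shift.py '0 0 1.5 0 0 0 0;0 0 1.5 0 0 0 0;0 0 0 0 0 0 0;0 0 0 0 0 0 0'; python3 shift.py '0 0 1 0 0 0 0;0 0 0 0 0 0 0;0 0 0 0 0 0 0'
```

```text
t: 19.5
position: [612.8, -253.7, 108.3]
ee_rot: [180.0, 0.0, 78.4]
wrist_force: [0.2, -0.3, -1.4]
opening: 0.314
grasp_force: 58.9
t: 19.75
position: [613.0, -253.8, 108.2]
ee_rot: [179.9, 0.0, 78.4]
wrist_force: [-0.0, -0.1, 2.2]
opening: 0.312
grasp_force: 59.1
```

Floor contact is at z = 108.2, the same as at the grasp. I'll release and retreat upward.

```bash
python3 shift.py '0 0 0 0 0 0 0.5;0 0 0 0 0 0 1;0 0 0 0 0 0 1;0 0 0 0 0 0 1;0 0 0 0 0 0 1;0 0 0 0 0 0 1;0 0 0 0 0 0 1;0 0 0 0 0 0 1'; python3 shift.py '0 0 -10 0 0 0 1;0 0 -20 0 0 0 1;0 0 -30 0 0 0 1;0 0 -30 0 0 0 1;0 0 -30 0 0 0 1;0 0 0 0 0 0 1;0 0 0 0 0 0 1;0 0 0 0 0 0 1'; python3 d.py k
python3 - <<'E'
from h import *
im=cv2.imread('pics/k1.png').astype(float);x0,y0=315,155;w=im[y0:190,x0:350]
r=((w[...,2]-np.maximum(w[...,1],w[...,0]))>30)&(w[...,1]-w[...,0]<25)
for k in range(35):
    xs=np.where(r[k])[0]
    if len(xs)>3: print(y0+k,x0+xs[0],x0+xs[-1],end='; ')
E
```

```text
t: 20.42
position: [612.7, -253.8, 107.3]
ee_rot: [-180.0, 0.0, 78.4]
wrist_force: [-0.1, -0.0, -0.4]
opening: 1.002
grasp_force: 0.0
t: 21.08
position: [613.0, -253.9, 227.9]
ee_rot: [179.9, 0.0, 78.4]
wrist_force: [0.1, 0.5, -1.3]
opening: 1.001
grasp_force: 0.0
[-0.06431067 -0.00375933  0.00391235] 73.31706434241529
287.5625 214.35416666666666 96.0
287.5625 214.33333333333334 96.0
164 324 327; 165 324 328; 166 323 329; 167 324 329; 168 324 329; 169 324 329; 170 325 328; 178 332 340; 179 332 341; 180 332 340; 181 332 340; 182 332 340; 183 334 340;
```

The driver's collar is back at its starting pixels. One numeric check of the clamp angle with the wrist camera follows.

```bash
python3 shift.py '30 0 0 0 0 0 1;30 10 0 0 0 0 1;30 10 0 0 0 0 1;0 0 0 0 0 0 1;0 0 0 0 0 0 1;0 0 0 0 0 0 1'
python3 - <<'E'
from h import *
snap('wrist','w20')
def dots(n):
    im=cv2.imread(f'pics/{n}.png').astype(float);p=proj(n,[649.6,-69.6,40])[0];x0,y0=int(p[0])-30,max(0,int(p[1])-30)
    w=im[y0:y0+60,x0:x0+60];r=np.clip(w[...,2]-np.maximum(w[...,1],w[...,0])-40,0,None)*(abs(w[...,1]-w[...,0])<40)
    y,x=np.mgrid[:w.shape[0],:60];u=(x0+(r*x).sum()/r.sum(),y0+(r*y).sum()/r.sum());sd=np.sqrt((r*(x+x0-u[0])**2).sum()/r.sum())
    q=atz(n,u,34);print(n,p,u,sd,q);return q
a,b=dots('w6'),dots('w20')
S=np.array([649.6,-69.6]);ang=lambda q:np.degrees(np.arctan2(*(q[:2]-S)[::-1]))
print(ang(a),ang(b),'turn rad',np.radians((ang(a)-ang(b))%360))
E
```

```text
t: 21.68
position: [649.7, -169.5, 225.7]
ee_rot: [-179.8, 0.0, 78.4]
wrist_force: [0.4, -0.6, 0.2]
opening: 0.998
grasp_force: 0.0
w6 [251.  103.9] (np.float64(224.9177764910249), np.float64(109.37984944991314)) 1.1236068416156508 [624.7 -74.3  34. ]
w20 [236.1  91.3] (np.float64(225.80290791599353), np.float64(71.64539579967689)) 0.9217833787481567 [642.4 -45.3  34. ]
-169.31089532814457 106.50436138175512 turn rad 1.4693009503584542
```

```bash
python3 -c "
from cell import manip
print(manip.finish_job())"
```

```text
the job is handed in; nothing more can be done
None
```

I clamped the keypad unit, with the eccentric clamp at about 1.37–1.39 rad from the wrist camera. The driver is back in its block at its starting height, and I handed the job in at about 22 s. The hand-in call gave no verdict, and I did not measure the ring's grip force or re-check where the bystanders stand.

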